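Clear two scrap transformers off the soldering platform

ROBOT

A 7-joint arm with a two-finger parallel gripper is mounted at the origin on the work surface. World frame = base frame: x ahead of the robot, y to its left, z up, the work surface at z = 0. Lengths are in m, angles in rad, forces in N, time in s.
With the tool pointing down it reaches from about 0.35 to 0.9 m from the base axis. Payload 8.1 kg.
Tool frame: the origin (TCP) lies on the centre line of the jaws, within the pads' length; the fingertips stand 22 mm ahead of it and the grasp point (between the pads) lies 3 mm ahead of it; z points along the fingers, y is the direction in which the jaws open and shut (so a half turn about z gives the same grasp; the last joint's range is limited). The gripper opens to 92 mm and grips with 3 to 60 N. Pads are 19 mm wide; open, the fingers measure 130 mm over their backs; the gripper's body (75 mm by 190 mm) begins 47 mm behind the grasp point.
Start: joints at [1.118, 0.434, 0.025, 1.573, -0.012, 1.134, -0.075], TCP at [0.214, -0.587, 0.249] pointing down, gripper open.
Joint ranges: [-2.62, 2.62], [-0.44, 2.09], [-1.27, 1.32], [0.08, 2.57], [-1.32, 4.46], [0.12, 2], [-2.74, 2.74]. Speed limits (rad/s): [2.22, 2.22, 3.01, 3.01, 3.14, 3.14, 3.14].

INTERFACE

Orientations are given as a rotation vector (axis times angle).
In Python, from cell import arm gives the robot as it stands.
- The arm moves only by the shell command python3 -m pendant 'ROWS' [FORCE]. ROWS is JSON, a list that holds one entry, the list of rows, each a list of 7 numbers: the shift along the tool's x, y, z in units of 0.04 m (1.0 is 0.04 m), then the turn, a rotation vector about the tool's x, y, z in units of 0.08 rad (1.0 is 0.08 rad), then the closure, from 0 (fully open) to 1 (shut). In form: [[[tx, ty, tz, ax, ay, az, fingers], ...]]. A call has 1 to 20 rows; each row shifts and turns the commanded pose from where the row before left it, along the tool's axes as they then stand; what a row does not reach is not made up. A row lasts 1/12 s, in which the tool goes at most 41.7 mm and 7.16 degrees, less where a joint would pass 70% of its speed; a pose out of reach is approached as far as the arm can. A call with a number of a shift or a turn outside -1 to 1 is refused whole. A call with a gripper value outside its range is refused whole. The fingers move at their own pace and stop on an object; FORCE is the grip in N (left out, the last holds). Time passes only in rows, so rows that do not move let the fingers close. It gives the time, the measured TCP pose, the force and the opening at its end, in the units of the state.
- arm.observe(): the state, without advancing time (a new reading comes with each control period).
- arm.get_image(name): name is "scene" or "top" or "wrist"; returns a dict with "img" (420x560x3 uint8, red, green, blue), "z_map" (420x560 float32, m along the optical axis (not along the pixel's ray), 0 where there is no reading), "K" (3x3 intrinsics, pixels), "R" (3x3) and "t" (3): a world point X has camera coordinates R X + t. Camera axes: x right, y down, z forward; pixel columns grow to the right and rows downward; lengths in m; the calibration is good to about 2 mm. A picture is of the moment at which its call begins.
- arm.sign_off(): hands the job in, once; it reports no verdict.
The state is a dict: "clock": time; "joints": joint angles; "dq": joint speeds; "joint_efforts": joint torques, N m; "position": TCP position; "ee_rot": TCP orientation; "force": force on the tool from outside, world axes, zero at the start; "ft_torque": the same for the moment, N m; "width": opening from 0.0 (shut) to 1.0 (fully open).
Only numpy, scipy, OpenCV 4.12 (cv2) and the standard library are available. Lean on these libraries where they do the work, as an engineer would, in place of code of your own. Each camera call takes 0.05 s, during which the arm holds its last target.

TASK

Scrap the two heavy transformers: swing the soldering fixture's clamp lever fully open, and slide both transformers, the clamped one and the loose one, along the raised platform and tip them over its side edge into the empty blue bin. They are too heavy to carry, so do not lift them off the platform, and do not disturb the solder spool stand, the toroidal coil, the glass jar or the tip-cleaner tin. Leave the lever open.

Things in the scene. Friction and masses are not known exactly. Their poses are not given: they have to be found in the camera images.
- riser: The raised soldering platform, a fixed plywood block with a cardboard top, 440 (x) x 480 (y) x 100 mm high. Origin at the centre of its underside, so its top is 100 mm above the origin and its two side edges are 240 mm either way in y. No rims.
- clamped_center (a point): Centre of the clamped transformer, 33 mm above its underside. It stands in the fixture's nest with its axes along the fixture's (3 mm play at the sides), held by the clamp lever.
- loose_center (a point): Centre of the loose transformer, 33 mm above its underside. It stands free on the front half of the platform, turned anyhow.
- nest (a point): Brown U-shaped fixture, fixed, mouth to its own -x (roughly to the robot). Point on the platform's top at the nest's middle, under the clamped part. Side walls 28 mm high, x -33 to +33, 9 thick, inner faces y = +-40 mm; back wall x +33 to +43. Hinge post 26 (x) x 9 (y) x 60 high at x = -20, y = -53.5 mm. No floor: the part stands on the platform and slides straight out of the mouth.
- lever (a joint): Clamp lever, rad: 0 shut (level across the mouth, over the core's front edge, just in front of the coil, which cannot pass), grows as its free end swings up and over towards the fixture's -y, to the stop at 2.5 (fully open, leaning far outward past upright). Starts at 0 to 0.1. Friction keeps it where it is left; about 1.5 N at the handle moves it.
- lever_hinge (a point): A point on the lever's hinge axis, which runs along the fixture's x; 52 mm above the platform, at x = -29, y = -49 mm from the nest point. Axes as the fixture's.
- lever_grip (a point): Middle of the lever's flat black handle, 13 mm thick (x), 40 long, 20 high, 122 mm from the hinge axis. Shut, it sticks out beyond the fixture's +y wall, clear all round, 52 mm above the platform; can be pinched from above. The lever is 143 mm long with handle, a steel bar 7 (x) by 9 mm; its y axis runs from hinge to handle.
- bin_in (a point): Empty blue bin, fixed, against the platform's left or right side. Point: centre of its inner floor, 5 mm above the table. Outside 320 (x) x 160 (y) x 85 mm high, walls 5 mm; rim 15 mm below the platform's top and 5 mm from its side. Holds both transformers side by side along x; one on the other would stand too high.
- full_bin_in (a point): A bin of the same shape on the platform's other side, already full of small brass parts: not to be used. This point is at the top of the parts, at its middle.
- spool_center (a point): Solder spool stand, yellow cheeks on a black foot 58 x 56 mm, 75 mm high; a bystander on the front half of the platform. This point is its middle, 37 mm above the platform.
- toroid_center (a point): Toroidal copper coil, a ring of 68 mm outside diameter, 30 mm high; a bystander on the front half of the platform. This point is its middle, 15 mm up.
- jar_center (a point): Glass jar with a white cap, 60 mm across, 75 mm high; a bystander beside the fixture. This point is its middle, 37.5 mm up.
- tin_center (a point): Round tip-cleaner tin, 62 mm across, 37 mm high; a bystander on the fixture's other side. This point is its middle, 18 mm up.
- clamped: Power transformer, 1.1 to 1.6 kg; 3 to 7 N slide it on the platform. Flat-bottomed laminated steel core 62 (its x) x 74 (y) x 36 mm high; centred on it a copper coil 48 (x) x 34 (y) x 30 mm high, 66 mm in all. The coil can be pinched from above across its 34 mm, where the core leaves 20 mm ledges. Origin: centre of its underside. This is the clamped one.
- loose: Power transformer, 1.1 to 1.6 kg; 3 to 7 N slide it on the platform. Flat-bottomed laminated steel core 62 (its x) x 74 (y) x 36 mm high; centred on it a copper coil 48 (x) x 34 (y) x 30 mm high, 66 mm in all. The coil can be pinched from above across its 34 mm, where the core leaves 20 mm ledges. Origin: centre of its underside. This is the loose one.

How it is judged:
By the outcome, as a careful person would: the job done as asked, in the order asked, and still so for the second after the job is handed in, with the robot touching nothing.
It also fails if it takes over 72 s, if anything falls off the work surface, if the arm or the gripper's body presses on something with over 40 N, if the wrist force passes 120 N, or if a joint passes its speed limit or range.

## Working session

There is one attempt and no reset: what is moved stays moved. The work goes in short steps, Python scripts to look and compute and a shell command to move; the robot and the scene stay as the last step left them, time stands still between calls to the robot, and variables do not carry over. Pictures are saved under pics/ and viewed, and the job is handed in when it is done.

```bash
ls; mkdir -p pics
python3 - <<'E'
from cell import arm
import cv2,numpy as np
print(arm.observe())
for n in ("scene","top"):
    d=arm.get_image(n); cv2.imwrite(f"pics/{n}0.png",d["img"][:,:,::-1]); np.savez(f"pics/{n}0.npz",**d); print(n,d["K"].tolist(),d["R"].tolist(),d["t"].tolist())
E
```

```text
pics
{'clock': 0.0, 'joints': array([ 1.11844091,  0.43522137,  0.0249845 ,  1.57407209, -0.01163025,
        1.13400694, -0.07509983]), 'dq': array([ 1.40494658e-03,  9.61333540e-04,  4.60023994e-04,  1.36403256e-03,
       -2.18562321e-03,  6.73051271e-04,  9.58331788e-05]), 'joint_efforts': array([-1.27895428e-04, -6.67845154e+01,  9.85108986e-01, -3.14460003e+01,
       -6.04064343e-02,  4.29231639e-02,  1.53913911e-04]), 'position': array([ 0.21395956, -0.58673759,  0.24795575]), 'ee_rot': array([-3.09221154e+00, -5.46191972e-01,  6.10146737e-04]), 'force': array([ 0.5176805 , -0.32368138, -0.15151887]), 'ft_torque': array([ 0.01034372, -0.02368143,  0.01683038]), 'width': 0.9995688504205947}
scene [[514.954753516238, 0.0, 277.8035315652172], [0.0, 514.954753516238, 207.19953496166258], [0.0, 0.0, 1.0]] [[0.8955097105915927, 0.44442564382704286, -0.023413785364192315], [0.22379776467794404, -0.4951747008814814, -0.8394739877638202], [-0.38467768165220817, 0.7465171550043938, -0.5428952187327021]] [-0.533886680721658, -0.02875778869372839, 1.302275602120396]
top [[465.2015230716273, 0.0, 285.0703847201942], [0.0, 465.2015230716273, 209.51549664250044], [0.0, 0.0, 1.0]] [[-0.027411202589330486, -0.9990524363029811, 0.033806145738383336], [-0.9900813258720282, 0.0224721545050786, -0.13868659066898528], [0.13779547936014985, -0.03727239982853269, -0.989759149530293]] [-0.005954701408486191, 0.6219805507434865, 1.0683888927787568]
```

View pics/scene0.png

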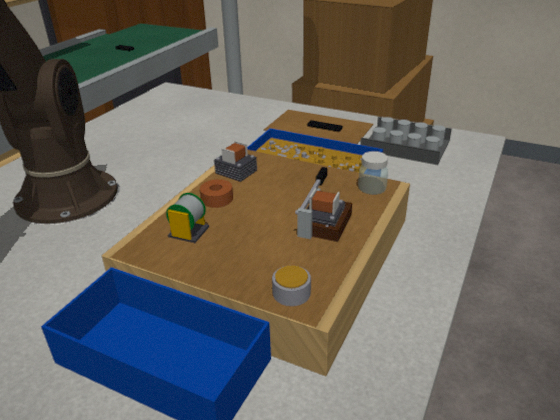

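View pics/top0.png

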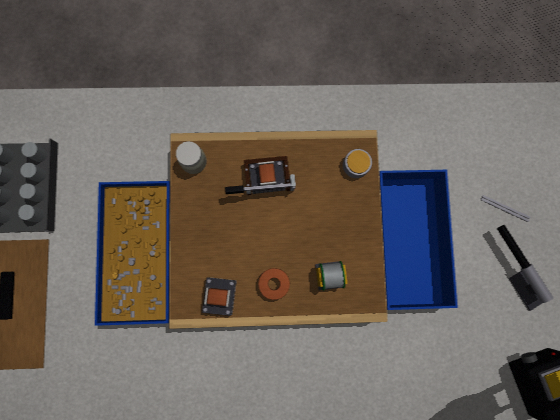

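The top view (up = +x, right = -y) shows the empty bin on the right (about 418,240). The clamped part is at (268,173), with the lever handle to its left at (235,190). The loose one is at (218,297), the toroid at (273,284), the spool at (332,275), the jar at (190,157) and the tin at (357,163).

```bash
cat > h.py <<'E'
import numpy as np,cv2
def load(n): return dict(np.load(f"pics/{n}.npz"))
def cloud(d):
    z=d["z_map"];v,u=np.mgrid[:z.shape[0],:z.shape[1]]
    c=np.stack([(u-d["K"][0,2])/d["K"][0,0]*z,(v-d["K"][1,2])/d["K"][1,1]*z,z],-1)
    P=(c-d["t"])@d["R"]; P[z==0]=np.nan; return P
def ray(d,u,v,h):
    r=d["R"].T@np.array([(u-d["K"][0,2])/d["K"][0,0],(v-d["K"][1,2])/d["K"][1,1],1]); o=-d["R"].T@d["t"]
    return o+r*(h-o[2])/r[2]
E
python3 - <<'E'
from h import *
d=load("top0");P=cloud(d);z=P[...,2]
print("platform z",np.nanmedian(z[220:260,220:330]), np.nanmedian(z[200:280,400:430]),"brass",np.nanmedian(z[200:300,120:160]))
def rep(name,box,lo,hi):
    u0,v0,u1,v1=box; s=np.zeros(z.shape,bool); s[v0:v1,u0:u1]=True
    m=s&(z>lo)&(z<hi); q=P[m]; 
    uv=np.argwhere(m)[:,::-1].astype(np.float32)
    r=cv2.minAreaRect(q[:,:2].astype(np.float32)*1000)
    print(name,m.sum(),"mean",q.mean(0).round(4),"rect mm",np.round(r[0],1),np.round(r[1],1),round(r[2],1),"zmed",np.median(q[:,2]).round(4))
pz=0.1
rep("loose coil",(195,270,245,325),pz+.055,pz+.08)
rep("loose core",(195,270,245,325),pz+.02,pz+.08)
rep("clamp coil",(245,155,292,185),pz+.058,pz+.08)
rep("nest all",(240,150,300,198),pz+.018,pz+.08)
rep("lever",(220,180,300,198),pz+.045,pz+.075)
rep("handle",(222,182,246,198),pz+.045,pz+.075)
rep("toroid",(250,262,298,308),pz+.015,pz+.06)
rep("spool",(310,255,356,297),pz+.015,pz+.09)
rep("jar",(170,138,212,180),pz+.05,pz+.09)
rep("tin",(338,145,378,182),pz+.02,pz+.09)
rep("riser",(165,125,390,330),pz-.01,pz+.01)
rep("bin",(375,160,460,315),.06,.095)
rep("fullbin",(90,175,172,330),.06,.095)
E
```

```text
platform z 0.10050073044948402 0.004582417574560173 brass 0.06059908339547894
loose coil 382 mean [0.4264 0.128  0.1631] rect mm [426.3 127.9] [48.  33.1] 81.6 zmed 0.1632
loose core 1057 mean [0.4268 0.1264 0.1458] rect mm [426.3 128. ] [62.4 74.3] 82.1 zmed 0.1377
clamp coil 355 mean [0.6852 0.0178 0.1631] rect mm [686.    2.3] [68.8 50.3] 90.0 zmed 0.1629
nest all 1530 mean [0.6855 0.0184 0.1441] rect mm [689.5  21.2] [ 80.5 120.2] 3.9 zmed 0.1371
lever 443 mean [0.6563 0.036  0.1622] rect mm [659.3  34.4] [ 22.9 150.9] 4.2 zmed 0.1616
handle 142 mean [0.6498 0.0888 0.1683] rect mm [650.7  88.2] [13.3 42.4] 4.7 zmed 0.1697
toroid 667 mean [0.4494 0.01   0.1296] rect mm [449.4   9.8] [65.4 65.1] 43.7 zmed 0.1296
spool 692 mean [ 0.4635 -0.1112  0.1637] rect mm [ 463.7 -113.9] [57.2 57. ] 5.2 zmed 0.166
jar 544 mean [0.7271 0.1844 0.1728] rect mm [728.9 185.4] [52.4 52.4] 9.5 zmed 0.1745
tin 604 mean [ 0.7119 -0.1841  0.1352] rect mm [ 713.4 -184.9] [60.5 60.8] 19.7 zmed 0.1358
riser 35563 mean [ 0.5694 -0.0009  0.1004] rect mm [5.795e+02 4.000e-01] [481.4 441.9] 90.0 zmed 0.1004
bin 1697 mean [ 0.5463 -0.3429  0.0794] rect mm [ 543.6 -319.6] [173.  320.6] 89.9 zmed 0.0826
fullbin 6786 mean [0.5268 0.3311 0.0674] rect mm [529.7 322.2] [320.7 169. ] 0.1 zmed 0.0627
```

Run:
```python
import cv2
i=cv2.imread("pics/top0.png"); cv2.imwrite("pics/top0z.png",cv2.resize(i[125:330,165:395],None,fx=3.4,fy=2.9,interpolation=cv2.INTER_CUBIC)[:600,:800])
```

```text
(no output)
```

View pics/top0z.png

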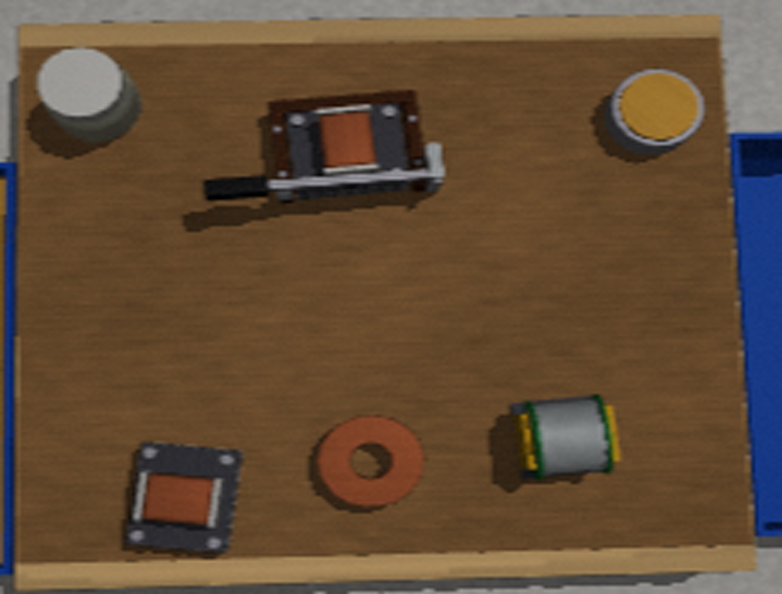

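```bash
cat > t.py <<'E'
import sys,numpy as np
from scipy.spatial.transform import Rotation as R
from cell import arm
# usage: t.py x y z jawyaw_deg  -> turn then shift units. jaw axis direction yaw (mod 180)
s=arm.observe(); Rm=R.from_rotvec(s["ee_rot"]); M=Rm.as_matrix()
print("t",round(s["clock"],2),"pos",s["position"].round(4),"jawyaw",round(np.degrees(np.arctan2(M[1,1],M[0,1])),2),"toolz",M[:,2].round(3),"F",s["force"].round(1),"w",round(float(s["width"]),3),"q1,7",s["joints"][[0,6]].round(2))
if len(sys.argv)>1:
    x,y,z,a=map(float,sys.argv[1:5])
    cur=np.degrees(np.arctan2(M[1,1],M[0,1]))
    d=(a-cur+90)%180-90; opts=[d, d-180*np.sign(d)]
    for d in opts:
        yw=np.radians(cur+d); Y=np.array([np.cos(yw),np.sin(yw),0]); Z=np.array([0,0,-1.]); X=np.cross(Y,Z); T=np.stack([X,Y,Z],1)
        rv=(Rm.inv()*R.from_matrix(T)).as_rotvec()/.08
        dp=np.array([x,y,z])-s["position"]
        print("turn units",rv.round(2),"| shift after turn",(T.T@dp/.04).round(2),"| shift now",(M.T@dp/.04).round(2))
    print("toolX,Y after first:",)
E
python3 t.py 0.650 0.088 0.25 4.2
```

```text
t 0.1 pos [ 0.214  -0.5868  0.2481] jawyaw -69.96 toolz [-0.001  0.001 -1.   ] F [-0.1  0.7  0.1] w 0.999 q1,7 [ 1.12 -0.08]
turn units [-2.000e-02 -1.000e-02 -1.618e+01] | shift after turn [16.03 12.11 -0.05] | shift now [ 16.02 -12.11  -0.03]
turn units [-1.000e-02  2.000e-02  2.309e+01] | shift after turn [-16.03 -12.11  -0.05] | shift now [ 16.02 -12.11  -0.03]
toolX,Y after first:
```

```bash
python3 -m pendant '[[[1,0,0,0,0,-0.8,0],[1,0,0,0,0,-0.8,0],[1,0,0,0,0,-0.8,0],[1,0,0,0,0,-0.8,0],[1,0,0,0,0,-0.8,0],[1,0,0,0,0,-0.8,0],[1,0,0,0,0,-0.8,0],[1,0,0,0,0,-0.8,0],[1,0,0,0,0,-0.8,0],[1,0,0,0,0,-0.8,0],[1,0,0,0,0,-0.8,0],[1,0,0,0,0,-0.8,0],[1,0,0,0,0,-0.8,0],[1,0,0,0,0,-0.8,0],[1,0,0,0,0,-0.8,0],[1,0,0,0,0,-0.8,0],[1,0,0,0,0,-0.8,0],[1,0,0,0,0,-0.8,0]]]' 6; python3 t.py 0.650 0.088 0.25 4.2
```

```text
clock: 1.6
position: [0.641, -0.0547, 0.2482]
ee_rot: [-2.293, -2.146, 0.001]
force: [0.7, -0.6, 0.2]
width: 0.999
t 1.6 pos [ 0.641  -0.0547  0.2482] jawyaw -3.79 toolz [-0.001 -0.    -1.   ] F [ 0.7 -0.6  0.2] w 0.999 q1,7 [ 0.25 -0.23]
turn units [-0.01  0.   -1.74] | shift after turn [ 3.54  0.49 -0.04] | shift now [ 3.57 -0.01 -0.04]
turn units [0.000e+00 1.000e-02 3.753e+01] | shift after turn [-3.54 -0.49 -0.04] | shift now [ 3.57 -0.01 -0.04]
toolX,Y after first:
```

```bash
python3 -m pendant '[[[0,0,0,0,0,-0.87,0],[0,0,0,0,0,-0.87,0],[0.9,0.12,0,0,0,0,0],[0.9,0.12,0.2,0,0,0,0],[0.9,0.12,0.2,0,0,0,0],[0.84,0.13,0.2,0,0,0,0],[0,0,0.5,0,0,0,0],[0,0,0.5,0,0,0,0],[0,0,0.3,0,0,0,0],[0,0,0.2,0,0,0,0],[0,0,0,0,0,0,0.5],[0,0,0,0,0,0,0.5]]]' 6; python3 t.py 0.650 0.088 0.163 4.2
python3 - <<'E'
from cell import arm
import cv2
for n in ("wrist","scene"):
    d=arm.get_image(n); cv2.imwrite(f"pics/{n}1.png",d["img"][:,:,::-1])
E
```

```text
clock: 2.6
position: [0.6506, 0.0856, 0.1649]
ee_rot: [-2.143, -2.297, 0.0]
force: [0.2, -0.4, 0.1]
width: 0.901
t 2.6 pos [0.6506 0.0856 0.1649] jawyaw 3.96 toolz [-0. -0. -1.] F [ 0.2 -0.4  0.1] w 0.901 q1,7 [ 0.05 -0.36]
turn units [-0.    0.   -0.05] | shift after turn [ 0.06 -0.01  0.05] | shift now [ 0.06 -0.01  0.05]
turn units [ 0.    0.   39.22] | shift after turn [-0.06  0.01  0.05] | shift now [ 0.06 -0.01  0.05]
toolX,Y after first:
```

View pics/wrist1.png

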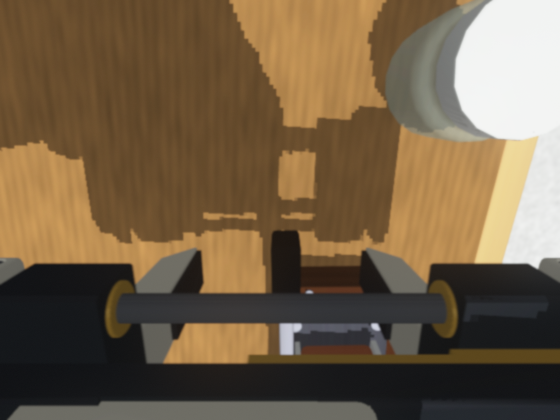

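The wrist view shows the black handle (285,250) standing between the two open pads. I'll close on it.

```bash
python3 -m pendant '[[[0,0,0,0,0,0,1],[0,0,0,0,0,0,1],[0,0,0,0,0,0,1],[0,0,0,0,0,0,1],[0,0,0,0,0,0,1],[0,0,0,0,0,0,1],[0,0,0,0,0,0,1],[0,0,0,0,0,0,1]]]' 8; python3 t.py
python3 - <<'E'
import numpy as np
# lever arc in tool units; start angle .07, TCP offset const; tool X=+y fixture, tool z down
a=np.linspace(.07,2.5,28); y=122*np.cos(a)/40; z=-122*np.sin(a)/40
for i in range(27): print(round(y[i+1]-y[i],2),round(z[i+1]-z[i],2),end=" | ")
E
```

```text
clock: 3.37
position: [0.6504, 0.0862, 0.1647]
ee_rot: [-2.142, -2.298, 0.0]
force: [-0.2, -0.3, -0.4]
width: 0.233
t 3.37 pos [0.6504 0.0862 0.1647] jawyaw 4.02 toolz [-0. -0. -1.] F [-0.2 -0.3 -0.4] w 0.233 q1,7 [ 0.05 -0.36]
-0.03 -0.27 | -0.06 -0.27 | -0.08 -0.26 | -0.1 -0.25 | -0.13 -0.24 | -0.15 -0.23 | -0.17 -0.22 | -0.19 -0.2 | -0.2 -0.18 | -0.22 -0.17 | -0.23 -0.14 | -0.25 -0.12 | -0.26 -0.1 | -0.26 -0.08 | -0.27 -0.05 | -0.27 -0.03 | -0.27 -0.0 | -0.27 0.02 | -0.27 0.04 | -0.27 0.07 | -0.26 0.09 | -0.25 0.12 | -0.24 0.14 | -0.22 0.16 | -0.21 0.18 | -0.19 0.2 | -0.17 0.21 |
```

Still closing; a few more rows and then the arc.

```bash
python3 -m pendant '[[[0,0,0,0,0,0,1],[0,0,0,0,0,0,1],[0,0,0,0,0,0,1],[-0.03,0,-0.27,0,0,0,1],[-0.06,0,-0.27,0,0,0,1],[-0.08,0,-0.26,0,0,0,1],[-0.10,0,-0.25,0,0,0,1],[-0.13,0,-0.24,0,0,0,1]]]' 8; python3 t.py
```

```text
clock: 4.03
position: [0.6538, 0.0704, 0.2175]
ee_rot: [2.14, 2.296, 0.006]
force: [9.1, 0.9, -3.3]
width: 0.143
t 4.03 pos [0.6538 0.0704 0.2175] jawyaw 4.02 toolz [ 0.005  0.001 -1.   ] F [ 9.1  0.9 -3.3] w 0.143 q1,7 [ 0.08 -0.31]
```

```bash
python3 -m pendant '[[[-0.15,0.03,-0.23,0,0,0,1],[-0.17,0.03,-0.22,0,0,0,1],[-0.19,0,-0.20,0,0,0,1],[-0.20,0,-0.18,0,0,0,1],[-0.22,0,-0.17,0,0,0,1],[-0.23,0,-0.14,0,0,0,1]]]' 8; python3 t.py
```

```text
clock: 4.53
position: [0.6577, 0.0234, 0.2627]
ee_rot: [2.142, 2.298, 0.001]
force: [5.6, 1.2, -2.9]
width: 0.145
t 4.53 pos [0.6577 0.0234 0.2627] jawyaw 4.02 toolz [ 0.001  0.    -1.   ] F [ 5.6  1.2 -2.9] w 0.145 q1,7 [ 0.15 -0.22]
```

```bash
python3 -m pendant '[[[-0.25,0.03,-0.12,0,0,0,1],[-0.26,0.02,-0.10,0,0,0,1],[-0.26,0,-0.08,0,0,0,1],[-0.27,0,-0.05,0,0,0,1],[-0.27,0,-0.03,0,0,0,1],[-0.27,0,0,0,0,0,1],[-0.27,0,0.02,0,0,0,1],[-0.27,0,0.04,0,0,0,1],[-0.27,0,0.07,0,0,0,1],[-0.26,0,0.09,0,0,0,1]]]' 8; python3 t.py
python3 - <<'E'
from cell import arm
import cv2
d=arm.get_image("scene"); cv2.imwrite("pics/scene2.png",d["img"][:,:,::-1])
E
```

```text
clock: 5.37
position: [0.6664, -0.0831, 0.2681]
ee_rot: [2.143, 2.297, -0.001]
force: [-4.5, 1.7, -0.2]
width: 0.143
t 5.37 pos [ 0.6664 -0.0831  0.2681] jawyaw 3.99 toolz [-0.    -0.001 -1.   ] F [-4.5  1.7 -0.2] w 0.143 q1,7 [ 0.29 -0.05]
```

View pics/scene2.png

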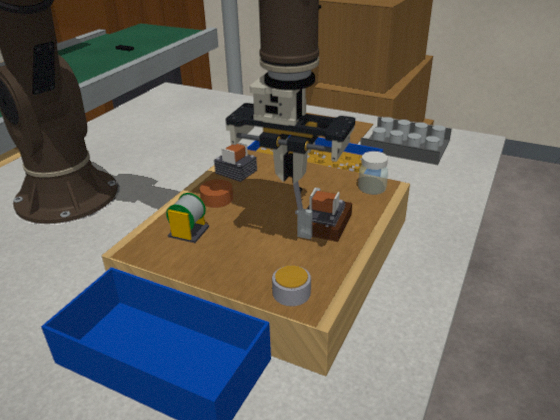

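The lever is past upright and held in the jaws (lever at about (300,195)). Next I'll take it on to the stop.

```bash
python3 -m pendant '[[[-0.26,0,0.09,0,0,0,1],[-0.25,0,0.12,0,0,0,1],[-0.24,0,0.14,0,0,0,1],[-0.22,0,0.16,0,0,0,1],[-0.21,0,0.18,0,0,0,1],[-0.19,0,0.20,0,0,0,1],[-0.15,0,0.20,0,0,0,1],[-0.08,0,0.12,0,0,0,1],[0,0,0,0,0,0,1],[0,0,0,0,0,0,1]]]' 8; python3 t.py
```

```text
clock: 6.25
position: [0.6715, -0.1465, 0.2197]
ee_rot: [2.142, 2.296, -0.0]
force: [0.8, -2.8, -1.3]
width: 0.138
t 6.25 pos [ 0.6715 -0.1465  0.2197] jawyaw 3.97 toolz [ 0.001 -0.001 -1.   ] F [ 0.8 -2.8 -1.3] w 0.138 q1,7 [0.37 0.03]
```

```bash
python3 -m pendant '[[[-0.05,0,0.15,0,0,0,1],[-0.05,0,0.1,0,0,0,1],[0,0,0,0,0,0,1]]]' 8; python3 t.py
python3 - <<'E'
from cell import arm
import cv2
d=arm.get_image("scene"); cv2.imwrite("pics/scene3.png",d["img"][:,:,::-1])
E
```

```text
clock: 6.5
position: [0.6718, -0.1494, 0.2106]
ee_rot: [2.141, 2.297, 0.001]
force: [-2.4, -0.8, 3.2]
width: 0.141
t 6.5 pos [ 0.6718 -0.1494  0.2106] jawyaw 4.02 toolz [ 0.002 -0.    -1.   ] F [-2.4 -0.8  3.2] w 0.141 q1,7 [0.37 0.03]
```

View pics/scene3.png

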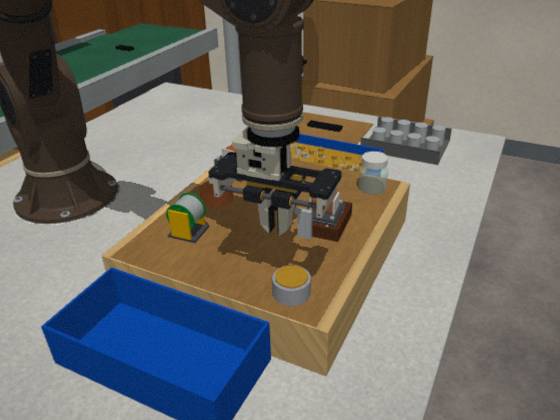

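The lever lies far over to -y at its stop: it resists, and the TCP no longer gains angle. Release, rise and check.

```bash
python3 -m pendant '[[[0,0,0,0,0,0,0.5],[0,0,0,0,0,0,0.5],[0,0,0,0,0,0,0.5],[0,0,0,0,0,0,0.5],[0,0,-0.3,0,0,0,0.46],[0,0,-0.6,0,0,0,0.46],[0,0,-0.8,0,0,0,0.46],[0,0,-0.6,0,0,0,0.46]]]' 8; python3 t.py 0.685 0.0175 0.26 94.2
python3 - <<'E'
from cell import arm
import cv2
d=arm.get_image("scene"); cv2.imwrite("pics/scene4.png",d["img"][:,:,::-1])
E
```

```text
clock: 7.22
position: [0.6717, -0.1492, 0.305]
ee_rot: [2.141, 2.297, 0.002]
force: [1.7, -0.2, -0.1]
width: 0.538
t 7.22 pos [ 0.6717 -0.1492  0.305 ] jawyaw 4.02 toolz [ 0.002  0.    -1.   ] F [ 1.7 -0.2 -0.1] w 0.538 q1,7 [0.37 0.06]
turn units [ 0.02 -0.02 19.6 ] | shift after turn [ 0.64 -4.13  1.12] | shift now [4.13 0.62 1.12]
turn units [  0.02   0.02 -19.67] | shift after turn [-0.64  4.13  1.12] | shift now [4.13 0.62 1.12]
toolX,Y after first:
```

View pics/scene4.png

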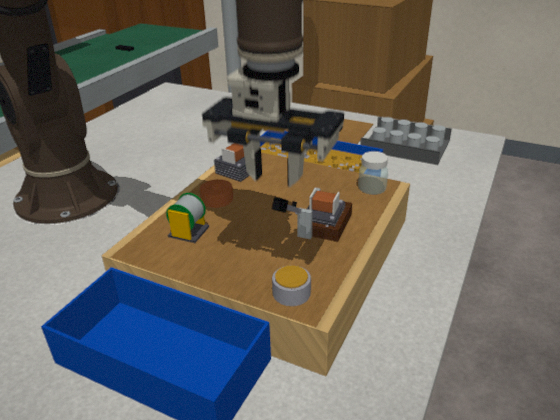

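Run:
```python
from cell import arm
from h import *
d=arm.get_image("scene"); c,s=np.cos(np.radians(4.2)),np.sin(np.radians(4.2))
im=d["img"][:,:,::-1].copy()
def pr(l): 
    X=np.array([.685+c*l[0]-s*l[1],.0175+s*l[0]+c*l[1],.1+l[2]]); q=d["K"]@(d["R"]@X+d["t"]); return (q[:2]/q[2]).round(1)
print("hinge",pr((-.029,-.049,.052)))
for a in (2.2,2.35,2.5): print(a,pr((-.029,-.049+.122*np.cos(a),.052+.122*np.sin(a))),pr((-.029,-.049+.143*np.cos(a),.052+.143*np.sin(a))))
cv2.imwrite("pics/s5.png",cv2.resize(im[160:260,230:370],None,fx=5,fy=5,interpolation=cv2.INTER_CUBIC))
```

```text
hinge [298.8 211.5]
2.2 [283.4 183.5] [280.3 177.9]
2.35 [280.3 194. ] [276.6 190.5]
2.5 [277.7 205. ] [273.4 203.7]
```

View pics/s5.png

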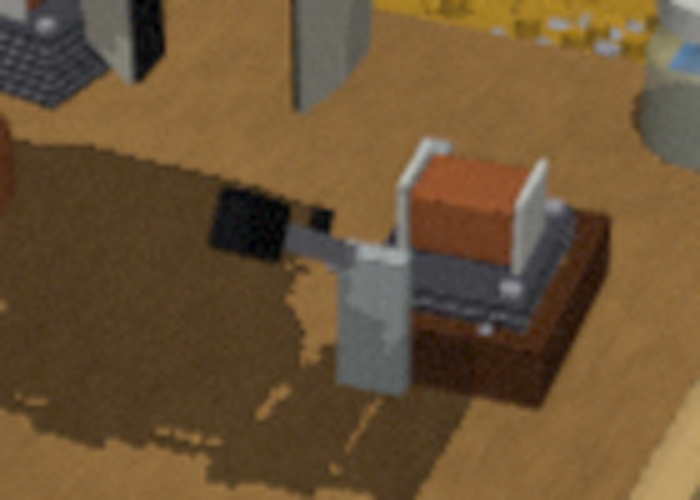

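The handle is at scene pixel (280,204), against (278,205) predicted for 2.5 rad, so the lever is fully open. Next is the clamped part.

```bash
python3 -m pendant '[[[0.7,0.1,0,0,0,0,0.46],[0.9,0.15,0,0,0,0,0.46],[0.9,0.15,0,0,0,0,0.46],[0.9,0.15,0,0,0,0,0.46],[0.7,0.07,0,0,0,0.6,0.46],[0,0,0,0,0,1,0.46],[0,0,0,0,0,1,0.46],[0,0,0,0,0,1,0.46],[0,0,0,0,0,1,0.46],[0,0,0,0,0,1,0.46],[0,0,0,0,0,1,0.46],[0,0,0,0,0,1,0.46],[0,0,0,0,0,1,0.46],[0,0,0,0,0,1,0.46],[0,0,0,0,0,1,0.46],[0,0,0,0,0,1,0.46],[0,0,0,0,0,1,0.46],[0,0,0,0,0,1,0.46],[0,0,0,0,0,1,0.46],[0,0,0,0,0,1,0.46]]]' 30; python3 t.py 0.685 0.0175 0.22 94.2
```

```text
clock: 8.98
position: [0.6845, 0.0161, 0.302]
ee_rot: [-3.082, -0.607, 0.0]
force: [0.2, -0.6, 0.1]
width: 0.542
t 8.98 pos [0.6845 0.0161 0.302 ] jawyaw -67.7 toolz [-0.  0. -1.] F [ 0.2 -0.6  0.1] w 0.542 q1,7 [-0.02 -1.34]
turn units [-0.    0.    3.95] | shift after turn [ 0.01 -0.03  2.05] | shift now [ 0.02 -0.03  2.05]
turn units [ -0.    -0.   -35.32] | shift after turn [-0.01  0.03  2.05] | shift now [ 0.02 -0.03  2.05]
toolX,Y after first:
```

```bash
python3 -m pendant '[[[0,-0.03,0.5,0,0,1,0.46],[0,0,0.5,0,0,1,0.46],[0,0,0.5,0,0,1,0.46],[0,0,0.4,0,0,0.95,0.46],[0,0,0,0,0,0,0.46]]]' 30; python3 t.py 0.685 0.0175 0.166 94.2
python3 - <<'E'
from cell import arm
from h import *
d=arm.get_image("wrist"); cv2.imwrite("pics/w6.png",d["img"][:,:,::-1])
P=cloud(d); z=P[...,2]; s=arm.observe()["position"]
m=(z>.158)&(z<.172)&(abs(P[...,0]-.685)<.05)&(abs(P[...,1]-.018)<.03)
print(m.sum()); q=P[m]; r=cv2.minAreaRect(q[:,:2].astype(np.float32)*1000); print(r,q.mean(0))
E
```

```text
clock: 9.4
position: [0.6821, 0.0171, 0.2222]
ee_rot: [3.139, 0.116, -0.01]
force: [-0.9, 0.5, -0.3]
width: 0.538
t 9.4 pos [0.6821 0.0171 0.2222] jawyaw -85.78 toolz [-0.006 -0.001 -1.   ] F [-0.9  0.5 -0.3] w 0.538 q1,7 [-0.06 -1.63]
turn units [0.   0.08 0.01] | shift after turn [ 0.07 -0.    1.41] | shift now [ 0.08 -0.    1.41]
turn units [ -0.12   0.   -39.26] | shift after turn [-0.07  0.    1.41] | shift now [ 0.08 -0.    1.41]
toolX,Y after first:
3903
((685.481201171875, 19.200946807861328), (48.72053146362305, 33.87363815307617), 5.218811511993408) [0.68653237 0.01921167 0.16422381]
```

View pics/w6.png

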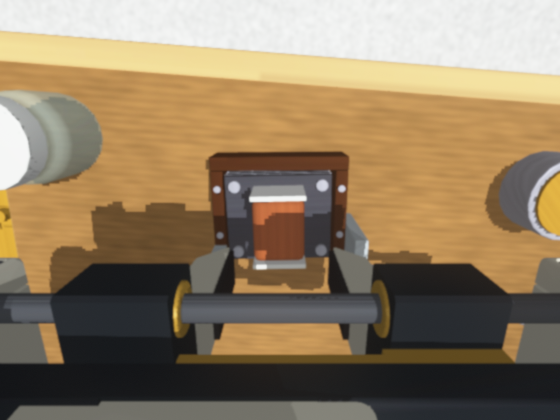

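```bash
python3 -m pendant '[[[0.08,-0.04,0.4,0,0,0,0.46],[0,0,0.4,0,0,0,0.46],[0,0,0.4,0,0,0,0.46],[0,0,0.2,0,0,0,0.46],[0,0,0,0,0,0,1],[0,0,0,0,0,0,1],[0,0,0,0,0,0,1],[0,0,0,0,0,0,1],[0,0,0,0,0,0,1],[0,0,0,0,0,0,1]]]' 30; python3 t.py 0.5803 0.0107 0.166 94.2
```

```text
clock: 10.28
position: [0.6881, 0.0191, 0.1715]
ee_rot: [-3.139, -0.121, -0.004]
force: [-0.2, 0.4, 6.3]
width: 0.366
t 10.28 pos [0.6881 0.0191 0.1715] jawyaw -85.58 toolz [ 0.002  0.    -1.   ] F [-0.2  0.4  6.3] w 0.366 q1,7 [-0.06 -1.63]
turn units [-0.   -0.03  0.05] | shift after turn [-2.7   0.01  0.14] | shift now [-2.7   0.    0.13]
turn units [  0.05  -0.   -39.22] | shift after turn [ 2.7  -0.01  0.14] | shift now [-2.7   0.    0.13]
toolX,Y after first:
```

Gripped (34 mm) with slight downward bias. Now slide it straight out of the mouth.

```bash
python3 -m pendant '[[[-0.15,0,0,0,0,0,1],[-0.25,0,0,0,0,0,1],[-0.25,0,0,0,0,0,1],[-0.25,0,0,0,0,0,1],[-0.25,0,0,0,0,0,1],[-0.25,0,0,0,0,0,1]]]' 30; python3 t.py 0.5803 0.0107 0.166 94.2
```

```text
clock: 10.78
position: [0.6336, 0.0148, 0.1715]
ee_rot: [-3.139, -0.121, -0.01]
force: [7.1, 0.6, 2.5]
width: 0.363
t 10.78 pos [0.6336 0.0148 0.1715] jawyaw -85.58 toolz [ 0.006  0.    -1.   ] F [7.1 0.6 2.5] w 0.363 q1,7 [-0.06 -1.64]
turn units [ 0.   -0.08  0.05] | shift after turn [-1.34  0.01  0.14] | shift now [-1.34  0.    0.13]
turn units [  0.12   0.   -39.22] | shift after turn [ 1.34 -0.01  0.14] | shift now [-1.34  0.    0.13]
toolX,Y after first:
```

```bash
python3 -m pendant '[[[-0.25,0,0,0,0,0,1],[-0.25,0,0,0,0,0,1],[-0.25,0,0,0,0,0,1],[-0.25,0.1,0,0,0,0,1],[-0.02,0.3,0,0,0,0,1],[-0.02,0.3,0,0,0,0,1],[-0.02,0.3,0,0,0,0,1],[-0.02,0.3,0,0,0,0,1],[-0.02,0.3,0,0,0,0,1],[-0.02,0.3,0,0,0,0,1]]]' 30; python3 t.py 0.594 -0.22 0.168 94.2
```

```text
clock: 11.62
position: [0.5939, -0.0616, 0.1715]
ee_rot: [-3.136, -0.125, -0.005]
force: [-0.6, 9.1, 6.6]
width: 0.367
t 11.62 pos [ 0.5939 -0.0616  0.1715] jawyaw -85.42 toolz [ 0.003  0.004 -1.   ] F [-0.6  9.1  6.6] w 0.367 q1,7 [ 0.07 -1.51]
turn units [-0.04 -0.04  0.08] | shift after turn [-0.29  3.95  0.09] | shift now [-0.31  3.95  0.07]
turn units [  0.07  -0.06 -39.19] | shift after turn [ 0.29 -3.95  0.09] | shift now [-0.31  3.95  0.07]
toolX,Y after first:
```

Run:
```python
from cell import arm
import cv2
d=arm.get_image("scene"); cv2.imwrite("pics/s7.png",d["img"][:,:,::-1])
```

```text
(no output)
```

View pics/s7.png

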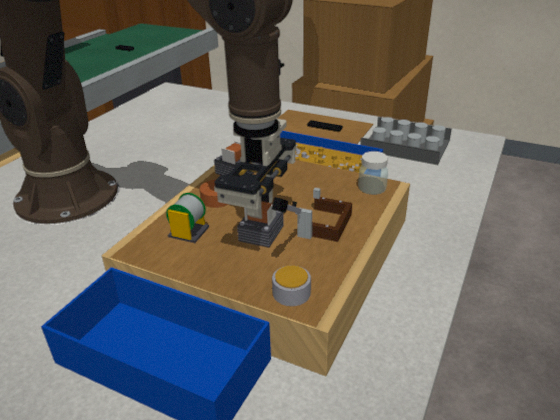

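The transformer is out of the nest and gripped on the open platform at (262,228). Lever and nest are clear. I'll keep going towards the edge.

```bash
python3 -m pendant '[[[-0.02,0.3,0,0,0,0,1],[-0.02,0.3,0,0,0,0,1],[-0.02,0.3,0,0,0,0,1],[-0.02,0.3,0,0,0,0,1],[-0.02,0.3,0,0,0,0,1],[-0.02,0.3,0,0,0,0,1],[-0.02,0.3,0,0,0,0,1],[-0.02,0.3,0,0,0,0,1],[-0.02,0.3,0,0,0,0,1],[-0.02,0.3,0,0,0,0,1],[-0.02,0.3,0,0,0,0,1],[-0.02,0.3,0,0,0,0,1],[-0.02,0.25,0,0,0,0,1],[0,0,0,0,0,0,1]]]' 30; python3 t.py 0.594 -0.22 0.168 94.2
python3 - <<'E'
from cell import arm
import cv2
d=arm.get_image("scene"); cv2.imwrite("pics/s8.png",d["img"][:,:,::-1])
E
```

```text
clock: 12.83
position: [0.5953, -0.2194, 0.1715]
ee_rot: [-3.139, -0.12, -0.005]
force: [0.5, -0.8, 6.2]
width: 0.365
t 12.83 pos [ 0.5953 -0.2194  0.1715] jawyaw -85.61 toolz [ 0.003  0.    -1.   ] F [ 0.5 -0.8  6.2] w 0.365 q1,7 [ 0.3  -1.25]
turn units [-0.   -0.04  0.04] | shift after turn [-0.03  0.01  0.09] | shift now [-0.03  0.01  0.09]
turn units [  0.06  -0.   -39.23] | shift after turn [ 0.03 -0.01  0.09] | shift now [-0.03  0.01  0.09]
toolX,Y after first:
```

View pics/s8.png

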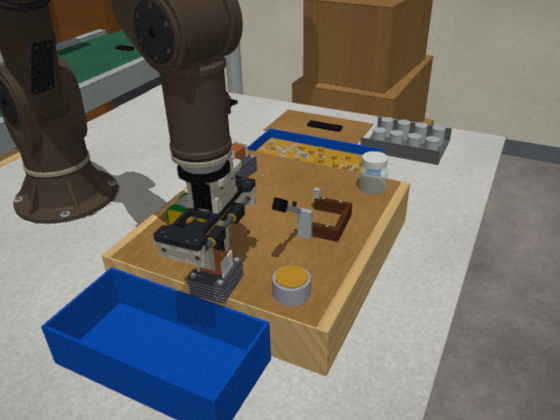

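The transformer stands at the edge (scene 215,278), about 17 mm overhanging. Release, go behind it with shut fingers and push.

```bash
python3 -m pendant '[[[0,0,0,0,0,0,0.45],[0,0,0,0,0,0,0.45],[0,0,0,0,0,0,0.45],[0,0,-0.4,0,0,0,0.45],[0,0,-0.5,0,0,0,0.45],[0,0,-0.4,0,0,0,0.6],[0.03,-0.45,0,0,0,0,1],[0.05,-0.65,0,0,0,0,1],[0.05,-0.7,0,0,0,0,1],[0,0,0,0,0,0,1],[0,0,0,0,0,0,1]]]' 20; python3 t.py 0.595 -0.147 0.14 94.2
python3 - <<'E'
from cell import arm
from h import *
d=arm.get_image("wrist"); cv2.imwrite("pics/w9.png",d["img"][:,:,::-1])
d=arm.get_image("top"); cv2.imwrite("pics/t9.png",d["img"][:,:,::-1])
P=cloud(d);z=P[...,2];m=(z>.12)&(z<.15)&(P[...,1]<-.17)&(abs(P[...,0]-.6)<.06)
q=P[m];print(len(q));print(cv2.minAreaRect(q[:,:2].astype(np.float32)*1000))
E
```

```text
clock: 13.8
position: [0.5938, -0.1443, 0.2219]
ee_rot: [-3.138, -0.127, 0.0]
force: [0.4, -0.6, -0.6]
width: 0.163
t 13.8 pos [ 0.5938 -0.1443  0.2219] jawyaw -85.37 toolz [-0.     0.001 -1.   ] F [ 0.4 -0.6 -0.6] w 0.163 q1,7 [ 0.19 -1.36]
turn units [-0.01  0.    0.09] | shift after turn [0.02 0.07 2.05] | shift now [0.02 0.07 2.05]
turn units [-0.000e+00 -2.000e-02 -3.918e+01] | shift after turn [-0.02 -0.07  2.05] | shift now [0.02 0.07 2.05]
toolX,Y after first:
0
((0.0, 0.0), (0.0, 0.0), 0.0)
```

View pics/t9.png

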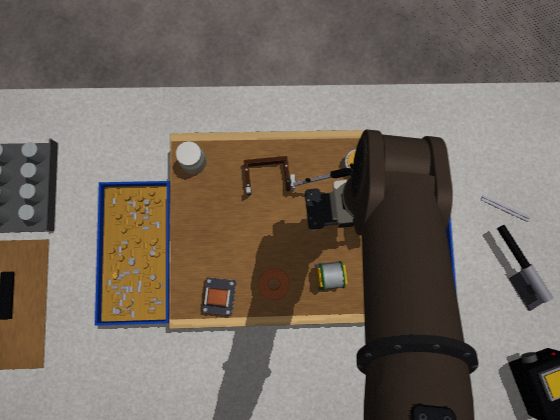

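The top view shows the arm hiding the part. The gripper (330,205) is clear of the open lever (320,180). Lower and push gently.

```bash
python3 -m pendant '[[[0,0,0.5,0,0,0,1],[0,0,0.5,0,0,0,1],[0,0,0.5,0,0,0,1],[0,0,0.5,0,0,0,1],[0,0,0,0,0,0,1],[-0.01,0.2,0,0,0,0,1],[-0.015,0.2,0,0,0,0,1],[-0.015,0.2,0,0,0,0,1],[-0.015,0.2,0,0,0,0,1]]]' 20; python3 t.py 0.595 -0.2 0.14 94.2
python3 - <<'E'
from cell import arm
import cv2
d=arm.get_image("scene"); cv2.imwrite("pics/s10.png",d["img"][:,:,::-1])
E
```

```text
clock: 14.65
position: [0.595, -0.1785, 0.1436]
ee_rot: [-3.138, -0.121, -0.004]
force: [0.3, 8.7, 4.4]
width: 0.005
t 14.65 pos [ 0.595  -0.1785  0.1436] jawyaw -85.57 toolz [ 0.003  0.001 -1.   ] F [0.3 8.7 4.4] w 0.005 q1,7 [ 0.25 -1.32]
turn units [-0.02 -0.03  0.05] | shift after turn [-0.04  0.54  0.09] | shift now [-0.04  0.54  0.09]
turn units [ 5.000e-02 -2.000e-02 -3.922e+01] | shift after turn [ 0.04 -0.54  0.09] | shift now [-0.04  0.54  0.09]
toolX,Y after first:
```

View pics/s10.png

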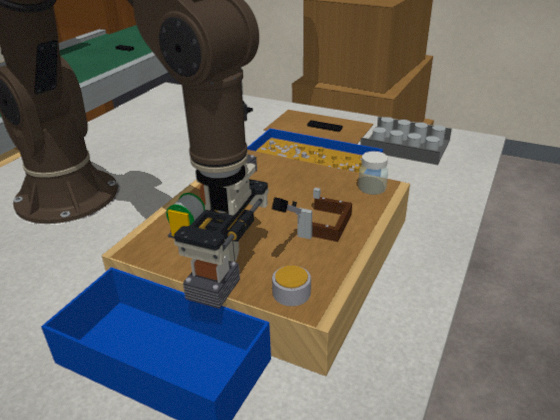

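Contact has been made and the part overhangs the edge further (212,280). I'll continue the push.

```bash
python3 -m pendant '[[[-0.015,0.2,0,0,0,0,1],[-0.015,0.2,0,0,0,0,1],[-0.015,0.2,0,0,0,0,1],[-0.015,0.2,0,0,0,0,1],[-0.015,0.2,0,0,0,0,1],[0,0,0,0,0,0,1],[0,0,0,0,0,0,1]]]' 20; python3 t.py
python3 - <<'E'
from cell import arm
import cv2
d=arm.get_image("scene"); cv2.imwrite("pics/s11.png",d["img"][:,:,::-1])
E
```

```text
clock: 15.28
position: [0.5938, -0.22, 0.1418]
ee_rot: [3.139, 0.118, -0.0]
force: [-0.2, 0.4, 0.0]
width: 0.007
t 15.28 pos [ 0.5938 -0.22    0.1418] jawyaw -85.69 toolz [-0. -0. -1.] F [-0.2  0.4  0. ] w 0.007 q1,7 [ 0.3  -1.25]
```

View pics/s11.png

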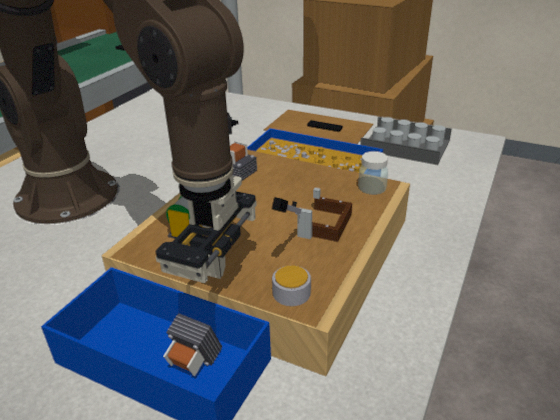

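The clamped transformer lies in the blue bin (193,343). Now to the loose one.

```bash
python3 -m pendant '[[[0,0,-0.6,0,0,0,1],[0,0,-0.9,0,0,0,0.9],[0,0,-1,0,0,0,0.7],[0,0,-1,0,0,0,0.45],[-0.5,0,-0.5,0,0,-0.9,0.45],[-0.5,-0.5,0,0,0,-1,0.45],[-0.5,-0.8,0,0,0,-1,0.45],[-0.3,-0.9,0,0,0,-1,0.45],[0,-0.9,0,0,0,-1,0.45],[0.2,-0.9,0,0,0,-1,0.45],[0.3,-0.8,0,0,0,-1,0.45],[0.4,-0.7,0,0,0,-1,0.45],[0,0,0,0,0,-1,0.45],[0,0,0,0,0,-1,0.45],[0,0,0,0,0,-1,0.45],[0,0,0,0,0,-1,0.45],[0,0,0,0,0,-1,0.45],[0,0,0,0,0,-1,0.45],[0,0,0,0,0,-1,0.45],[0,0,0,0,0,-1,0.45]]]' 30; python3 t.py 0.4263 0.128 0.23 -8.4
python3 - <<'E'
from cell import arm
from h import *
d=arm.get_image("top"); cv2.imwrite("pics/t12.png",d["img"][:,:,::-1])
P=cloud(d);z=P[...,2];m=(z>.02)&(z<.15)&(P[...,1]<-.255)&(P[...,1]>-.392)&(abs(P[...,0]-.544)<.148)
q=P[m];print(len(q),q.min(0),q.max(0));print(cv2.minAreaRect(q[:,:2].astype(np.float32)*1000))
E
```

```text
clock: 17.0
position: [0.4692, -0.011, 0.3019]
ee_rot: [-2.449, -1.968, 0.0]
force: [0.3, 0.1, -0.1]
width: 0.547
t 17.0 pos [ 0.4692 -0.011   0.3019] jawyaw -12.42 toolz [-0. -0. -1.] F [ 0.3  0.1 -0.1] w 0.547 q1,7 [ 0.22 -0.37]
turn units [-0.    0.   -0.88] | shift after turn [ 3.28 -1.57  1.8 ] | shift now [ 3.16 -1.79  1.8 ]
turn units [ 0.    0.   38.39] | shift after turn [-3.28  1.57  1.8 ] | shift now [ 3.16 -1.79  1.8 ]
toolX,Y after first:
779 [ 0.56244121 -0.33108906  0.0205282 ] [ 0.62537459 -0.26292136  0.08414893]
((593.3443603515625, -297.0995788574219), (67.29179382324219, 62.344478607177734), 88.41913604736328)
```

View pics/t12.png

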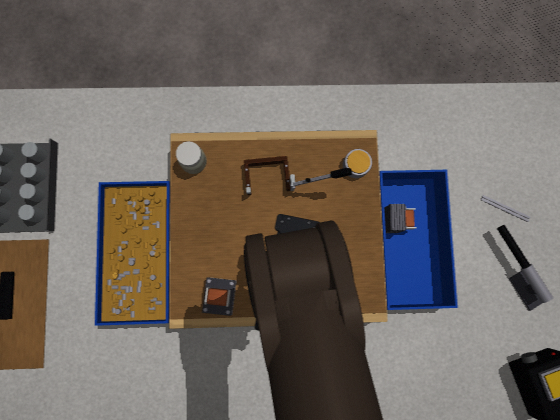

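The top view shows the first transformer in the bin at (402,218), x 0.562–0.625, so I'll drop the second near x=0.51.

```bash
python3 -m pendant '[[[0.5,-0.25,0.2,0,0,-0.9,0.45],[0.7,-0.35,0.3,0,0,0,0.45],[0.7,-0.35,0.4,0,0,0,0.45],[0.7,-0.35,0.4,0,0,0,0.45],[0.7,-0.3,0.4,0,0,0,0.45],[0,0,0,0,0,0,0.45]]]' 30; python3 t.py 0.4263 0.128 0.166 -8.4
python3 - <<'E'
from cell import arm
from h import *
d=arm.get_image("wrist"); cv2.imwrite("pics/w13.png",d["img"][:,:,::-1])
P=cloud(d); z=P[...,2]
m=(z>.158)&(z<.172)&(abs(P[...,0]-.426)<.03)&(abs(P[...,1]-.128)<.05)
q=P[m]; print(len(q),cv2.minAreaRect(q[:,:2].astype(np.float32)*1000))
E
```

```text
clock: 17.55
position: [0.424, 0.1344, 0.2319]
ee_rot: [-2.373, -2.054, 0.003]
force: [-0.4, -0.6, -0.4]
width: 0.55
t 17.55 pos [0.424  0.1344 0.2319] jawyaw -8.24 toolz [-0.003  0.001 -1.   ] F [-0.4 -0.6 -0.4] w 0.55 q1,7 [-0.01 -0.68]
turn units [-0.05 -0.01  0.03] | shift after turn [-0.15  0.08  1.65] | shift now [-0.15  0.09  1.65]
turn units [ 2.000e-02 -7.000e-02 -3.924e+01] | shift after turn [ 0.15 -0.08  1.65] | shift now [-0.15  0.09  1.65]
toolX,Y after first:
3467 ((425.6064147949219, 127.7959213256836), (48.75143051147461, 33.93703842163086), 82.02823638916016)
```

View pics/w13.png

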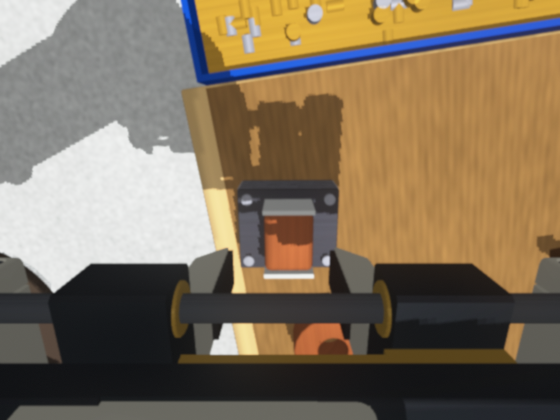

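The coil (289,245) is centred between the pads; lower and grip.

```bash
python3 -m pendant '[[[-0.16,0.05,0.4,0,0,0,0.45],[0,0,0.4,0,0,0,0.45],[0,0,0.4,0,0,0,0.45],[0,0,0.4,0,0,0,0.45],[0,0,0,0,0,0,0.5],[0,0,0,0,0,0,1],[0,0,0,0,0,0,1],[0,0,0,0,0,0,1],[0,0,0,0,0,0,1],[0,0,0,0,0,0,1]]]' 30; python3 t.py 0.55 0.128 0.17 -8.4
```

```text
clock: 18.43
position: [0.4282, 0.1222, 0.1707]
ee_rot: [2.381, 2.049, -0.0]
force: [-4.9, -0.7, 7.0]
width: 0.367
t 18.43 pos [0.4282 0.1222 0.1707] jawyaw -8.59 toolz [ 0. -0. -1.] F [-4.9 -0.7  7. ] w 0.367 q1,7 [-0.02 -0.72]
turn units [ 0.    0.   -0.04] | shift after turn [0.59 2.99 0.02] | shift now [0.6  2.99 0.02]
turn units [ 1.000e-02 -0.000e+00  3.923e+01] | shift after turn [-0.59 -2.99  0.02] | shift now [0.6  2.99 0.02]
toolX,Y after first:
```

```bash
python3 -m pendant '[[[0.03,0.15,0,0,0,0,1],[0.06,0.3,0,0,0,0,1],[0.06,0.3,0,0,0,0,1],[0.06,0.3,0,0,0,0,1],[0.06,0.3,0,0,0,0,1],[0.06,0.3,0,0,0,0,1],[0.06,0.3,0,0,0,0,1],[0.06,0.3,0,0,0,0,1],[0.06,0.3,0,0,0,0,1],[0.06,0.3,0,0,0,0,1],[0.05,0.2,0,0,0,0,1]]]' 30; python3 t.py 0.55 0.128 0.17 -90
python3 - <<'E'
from cell import arm
import cv2
d=arm.get_image("scene"); cv2.imwrite("pics/s14.png",d["img"][:,:,::-1])
E
```

```text
clock: 19.35
position: [0.5524, 0.1285, 0.1707]
ee_rot: [-2.381, -2.048, 0.003]
force: [-12.5, -1.2, 12.5]
width: 0.369
t 19.35 pos [0.5524 0.1285 0.1707] jawyaw -8.59 toolz [-0.002 -0.001 -1.   ] F [-12.5  -1.2  12.5] w 0.369 q1,7 [-0.03 -0.67]
turn units [-1.000e-02  2.000e-02  1.776e+01] | shift after turn [-0.06  0.01  0.02] | shift now [-0.02 -0.06  0.02]
turn units [-2.000e-02 -1.000e-02 -2.151e+01] | shift after turn [ 0.06 -0.01  0.02] | shift now [-0.02 -0.06  0.02]
toolX,Y after first:
```

View pics/s14.png

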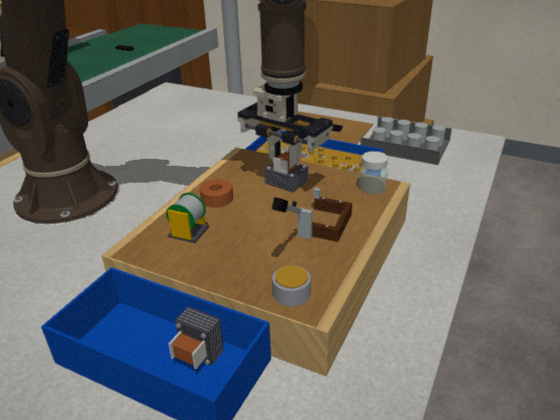

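The loose part is at (287,178), in the clear lane. I'll turn it square as it stands, easing the down-pressure slightly.

```bash
python3 -m pendant '[[[0,0,-0.04,0,0,0.7,1],[0,0,0,0,0,1,1],[0,0,0,0,0,1,1],[0,0,0,0,0,1,1],[0,0,0,0,0,1,1],[0,0,0,0,0,1,1],[0,0,0,0,0,1,1],[0,0,0,0,0,1,1],[0,0,0,0,0,1,1],[0,0,0,0,0,1,1],[0,0,0,0,0,1,1],[0,0,0,0,0,1,1],[0,0,0,0,0,1,1],[0,0,0,0,0,1,1],[0,0,0,0,0,1,1],[0,0,0,0,0,1,1],[0,0,0,0,0,1,1],[0,0,0,0,0,1,1],[0,0,0,0,0,0,1]]]' 30; python3 t.py 0.56 -0.195 0.17 -90
python3 - <<'E'
from cell import arm
import cv2
d=arm.get_image("scene"); cv2.imwrite("pics/s15.png",d["img"][:,:,::-1])
E
```

```text
clock: 20.98
position: [0.5521, 0.1287, 0.1708]
ee_rot: [3.141, 0.003, -0.002]
force: [0.2, -0.0, -10.6]
width: 0.368
t 20.98 pos [0.5521 0.1287 0.1708] jawyaw -89.91 toolz [-0.002 -0.    -1.   ] F [  0.2  -0.  -10.6] w 0.368 q1,7 [-0.27 -1.92]
turn units [0.   0.02 0.02] | shift after turn [0.2  8.09 0.02] | shift now [0.18 8.09 0.02]
turn units [-3.000e-02  0.000e+00 -3.925e+01] | shift after turn [-0.2  -8.09  0.02] | shift now [0.18 8.09 0.02]
toolX,Y after first:
```

View pics/s15.png

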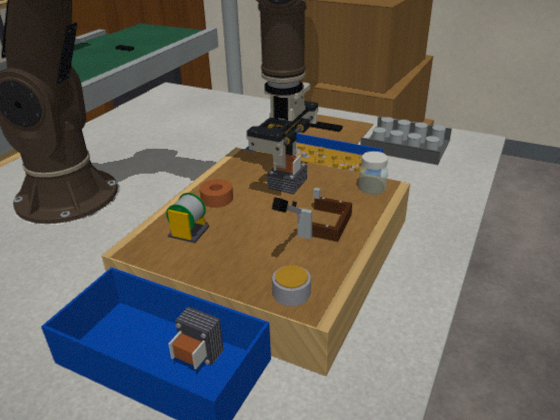

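Pull is now upward by about 10 N, so I'll restore the slight down bias before sliding.

```bash
python3 -m pendant '[[[0,0,0.04,0,0,0,1],[0,0.15,0.01,0,0,0,1],[0,0.3,0,0,0,0,1],[0,0.4,0,0,0,0,1],[0,0.4,0,0,0,0,1],[0,0.4,0,0,0,0,1],[0,0.4,0,0,0,0,1],[0,0.4,0,0,0,0,1],[0,0.4,0,0,0,0,1],[0,0.4,0,0,0,0,1],[0,0.4,0,0,0,0,1]]]' 30; python3 t.py 0.552 -0.2 0.17 -90
python3 - <<'E'
from cell import arm
import cv2
d=arm.get_image("scene"); cv2.imwrite("pics/s16.png",d["img"][:,:,::-1])
E
```

```text
clock: 21.95
position: [0.5548, -0.0166, 0.1707]
ee_rot: [-3.14, -0.014, -0.005]
force: [0.4, 7.0, -0.4]
width: 0.367
t 21.95 pos [ 0.5548 -0.0166  0.1707] jawyaw -89.48 toolz [ 0.003  0.002 -1.   ] F [ 0.4  7.  -0.4] w 0.367 q1,7 [-0.04 -1.64]
turn units [-0.02 -0.04  0.11] | shift after turn [-0.07  4.59  0.02] | shift now [-0.11  4.58  0.01]
turn units [  0.06  -0.04 -39.16] | shift after turn [ 0.07 -4.59  0.02] | shift now [-0.11  4.58  0.01]
toolX,Y after first:
```

View pics/s16.png

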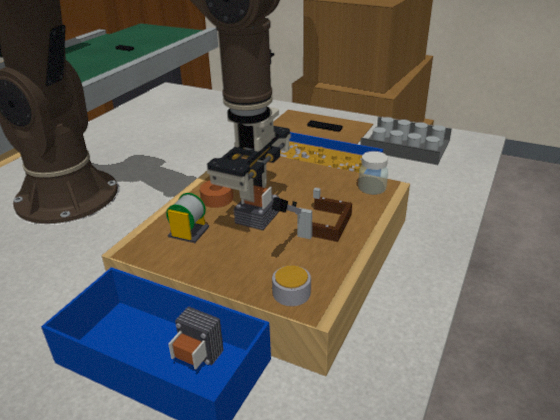

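The part is at (255,212), past the toroid and clear of everything. Continue.

```bash
python3 -m pendant '[[[0,0.4,0,0,0,0,1],[0,0.4,0,0,0,0,1],[0,0.4,0,0,0,0,1],[0,0.4,0,0,0,0,1],[0,0.4,0,0,0,0,1],[0,0.4,0,0,0,0,1],[0,0.4,0,0,0,0,1],[0,0.4,0,0,0,0,1],[0,0.4,0,0,0,0,1],[0,0.4,0,0,0,0,1],[0,0.3,0,0,0,0,1],[0,0.15,0,0,0,0,1],[0,0,0,0,0,0,1]]]' 30; python3 t.py 0.506 -0.227 0.17 -90
python3 - <<'E'
from cell import arm
import cv2
d=arm.get_image("scene"); cv2.imwrite("pics/s17.png",d["img"][:,:,::-1])
E
```

```text
clock: 23.08
position: [0.5555, -0.1967, 0.1707]
ee_rot: [3.141, 0.008, 0.004]
force: [0.9, -1.5, 5.3]
width: 0.371
t 23.08 pos [ 0.5555 -0.1967  0.1707] jawyaw -89.7 toolz [ 0.003 -0.001 -1.   ] F [ 0.9 -1.5  5.3] w 0.371 q1,7 [ 0.25 -1.31]
turn units [ 0.01 -0.04  0.06] | shift after turn [-1.24  0.76  0.02] | shift now [-1.24  0.75  0.01]
turn units [ 6.000e-02  2.000e-02 -3.921e+01] | shift after turn [ 1.24 -0.76  0.02] | shift now [-1.24  0.75  0.01]
toolX,Y after first:
```

View pics/s17.png

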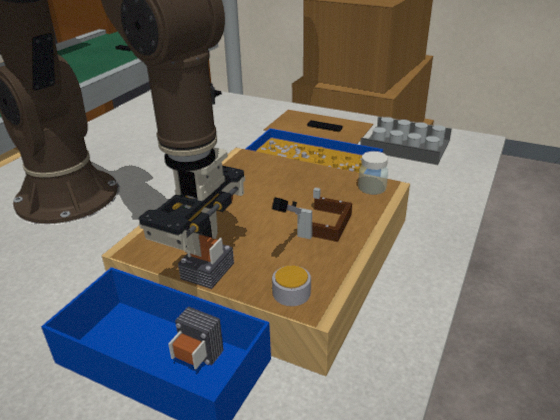

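It is at the edge (207,265). Next: slide slightly out, then along the edge towards -x.

```bash
python3 -m pendant '[[[0,0.25,0,0,0,0,1],[0,0.25,0,0,0,0,1],[0,0.25,0,0,0,0,1],[-0.2,0,0,0,0,0,1],[-0.25,0,0,0,0,0,1],[-0.25,0,0,0,0,0,1],[-0.25,0,0,0,0,0,1],[-0.25,0,0,0,0,0,1],[0,0,0,0,0,0,1]]]' 30; python3 t.py 0.506 -0.227 0.17 -90
python3 - <<'E'
from cell import arm
import cv2
d=arm.get_image("scene"); cv2.imwrite("pics/s18.png",d["img"][:,:,::-1])
E
```

```text
clock: 23.88
position: [0.5065, -0.2261, 0.1706]
ee_rot: [3.14, 0.008, 0.003]
force: [-3.0, -0.2, 9.8]
width: 0.37
t 23.88 pos [ 0.5065 -0.2261  0.1706] jawyaw -89.69 toolz [ 0.002 -0.001 -1.   ] F [-3.  -0.2  9.8] w 0.37 q1,7 [ 0.32 -1.24]
turn units [ 0.02 -0.03  0.07] | shift after turn [-0.01  0.02  0.02] | shift now [-0.01  0.02  0.02]
turn units [ 4.00e-02  3.00e-02 -3.92e+01] | shift after turn [ 0.01 -0.02  0.02] | shift now [-0.01  0.02  0.02]
toolX,Y after first:
```

View pics/s18.png

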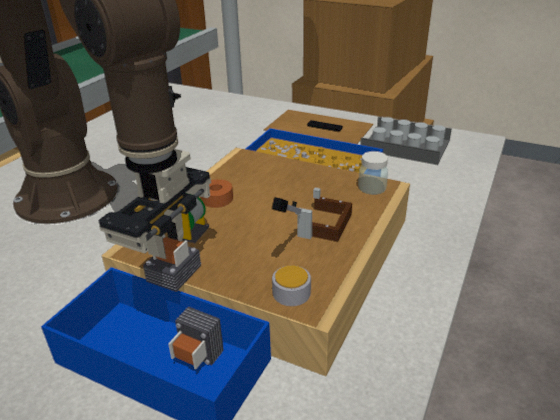

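```bash
python3 -m pendant '[[[0,0,0,0,0,0,0.45],[0,0,0,0,0,0,0.45],[0,0,0,0,0,0,0.45],[0,0,-0.4,0,0,0,0.45],[0,0,-0.5,0,0,0,0.45],[0,0,-0.5,0,0,0,0.6],[0.05,-0.45,0,0,0,0,1],[0.05,-0.6,0,0,0,0,1],[0.05,-0.6,0,0,0,0,1],[0,0,0,0,0,0,1],[0,0,0,0,0,0,1],[0,0,0,0,0,0,1]]]' 20; python3 t.py 0.513 -0.160 0.142 -90
python3 - <<'E'
from cell import arm
from h import *
d=arm.get_image("wrist"); cv2.imwrite("pics/w19.png",d["img"][:,:,::-1])
d=arm.get_image("scene"); cv2.imwrite("pics/s19.png",d["img"][:,:,::-1])
P=cloud(d);z=P[...,2];m=(z>.11)&(z<.15)&(P[...,1]<-.175)&(P[...,1]>-.28)&(abs(P[...,0]-.51)<.06)
q=P[m];print(len(q),np.percentile(q,[2,98],axis=0).round(3))
E
```

```text
clock: 24.93
position: [0.5122, -0.1602, 0.2253]
ee_rot: [3.141, 0.008, -0.001]
force: [0.8, -0.4, -0.5]
width: 0.095
t 24.93 pos [ 0.5122 -0.1602  0.2253] jawyaw -89.7 toolz [-0.    -0.001 -1.   ] F [ 0.8 -0.4 -0.5] w 0.095 q1,7 [ 0.21 -1.37]
turn units [0.01 0.01 0.06] | shift after turn [ 0.02 -0.    2.08] | shift now [ 0.02 -0.01  2.08]
turn units [-1.000e-02  1.000e-02 -3.921e+01] | shift after turn [-0.02  0.    2.08] | shift now [ 0.02 -0.01  2.08]
toolX,Y after first:
1361 [[ 0.484 -0.265  0.111]
 [ 0.544 -0.194  0.148]]
```

View pics/s19.png

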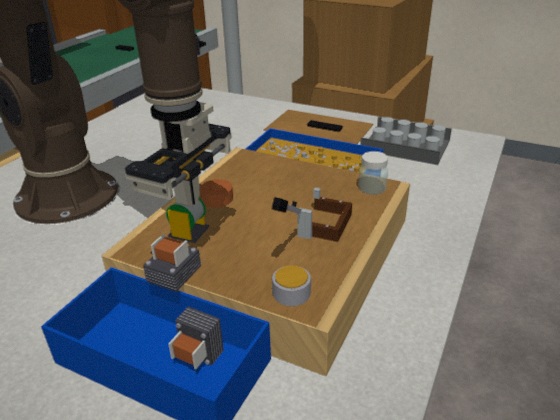

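View pics/w19.png

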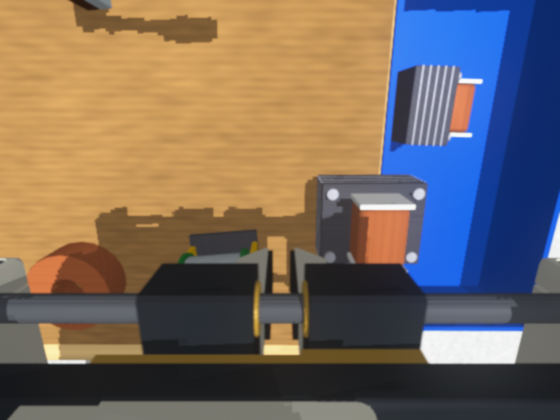

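Run:
```python
from h import *
d=load("top0");P=cloud(d);z=P[...,2]
for lo,hi in ((.103,.115),(.115,.15),(.15,.18)):
    m=(z>lo)&(z<hi)&(abs(P[...,0]-.46)<.06)&(abs(P[...,1]+.113)<.06); q=P[m]; print(lo,len(q),np.percentile(q[:,:2],[1,99],axis=0).round(3).tolist())
```

```text
0.103 230 [[0.403, -0.171], [0.518, -0.054]]
0.115 52 [[0.434, -0.136], [0.492, -0.084]]
0.15 640 [[0.438, -0.141], [0.489, -0.085]]
```

The part stands at x≈0.514, y≈-0.229 and the spool's edge is at x≈0.493. The fingers will descend beside it with about 10 mm of clearance.

```bash
python3 -m pendant '[[[0.05,0,0.4,0,0,0,1],[0,0,0.5,0,0,0,1],[0,0,0.5,0,0,0,1],[0,0,0.4,0,0,0,1],[0,0,0.2,0,0,0,1],[0,0,0,0,0,0,1],[0,0.2,0,0,0,0,1],[0,0.2,0,0,0,0,1],[0,0.2,0,0,0,0,1],[0,0.2,0,0,0,0,1],[0,0.2,0,0,0,0,1],[0,0.2,0,0,0,0,1],[0,0.2,0,0,0,0,1],[0,0.2,0,0,0,0,1],[0,0,0,0,0,0,1]]]' 20; python3 t.py
python3 - <<'E'
from cell import arm
import cv2
d=arm.get_image("scene"); cv2.imwrite("pics/s20.png",d["img"][:,:,::-1])
E
```

```text
clock: 26.28
position: [0.5145, -0.2269, 0.1465]
ee_rot: [3.14, 0.003, 0.002]
force: [-0.2, -0.8, 0.2]
width: 0.007
t 26.28 pos [ 0.5145 -0.2269  0.1465] jawyaw -89.9 toolz [ 0.001 -0.002 -1.   ] F [-0.2 -0.8  0.2] w 0.007 q1,7 [ 0.32 -1.25]
```

View pics/s20.png

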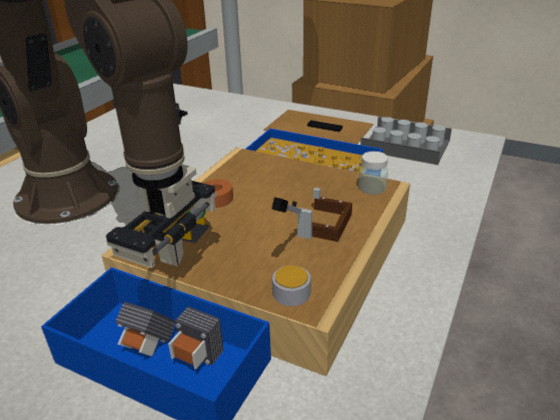

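Both are in the bin, the second at (145,330). Retreat and check.

```bash
python3 -m pendant '[[[0,0,-0.5,0,0,0,1],[0,0,-1,0,0,0,1],[0,0,-1,0,0,0,1],[0,0,-1,0,0,0,1],[-1,0,-0.3,0,0,0,1],[-1,0,0,0,0,0,1],[-0.5,-1,0,0,0,0,1],[0,-1,0,0,0,0,1],[0,-1,0,0,0,0,1],[0,0,0,0,0,0,1],[0,0,0,0,0,0,1],[0,0,0,0,0,0,1]]]'; python3 t.py
python3 - <<'E'
from cell import arm
from h import *
for n in ("scene","top"):
    d=arm.get_image(n); cv2.imwrite(f"pics/{n}21.png",d["img"][:,:,::-1]); np.savez(f"pics/{n}21.npz",**d)
    P=cloud(d);z=P[...,2];m=(z>.02)&(z<.2)&(P[...,1]<-.255)&(P[...,1]>-.392)&(abs(P[...,0]-.544)<.148)
    q=P[m];print(n,len(q),q.min(0).round(3),q.max(0).round(3))
a=load("top0");b=load("top21"); z=cloud(b)[...,2];P=cloud(b)
for name,x,y,h in (("toroid",.4494,.01,.13),("spool",.4635,-.1112,.16),("jar",.729,.185,.172),("tin",.713,-.185,.135)):
  for D in (a,b):
    P=cloud(D);m=(P[...,2]>h-.015)&(P[...,2]<.2)&(np.hypot(P[...,0]-x,P[...,1]-y)<.05);print(name,m.sum(),P[m].mean(0).round(4))
E
```

```text
clock: 27.33
position: [0.4153, -0.1071, 0.2976]
ee_rot: [3.141, 0.009, -0.0]
force: [0.3, -0.2, -0.8]
width: 0.005
t 27.33 pos [ 0.4153 -0.1071  0.2976] jawyaw -89.69 toolz [-0. -0. -1.] F [ 0.3 -0.2 -0.8] w 0.005 q1,7 [ 0.21 -1.45]
scene 4129 [ 0.468 -0.351  0.02 ] [ 0.628 -0.265  0.088]
top 1707 [ 0.468 -0.349  0.021] [ 0.626 -0.263  0.089]
toroid 667 [0.4494 0.01   0.1296]
toroid 670 [0.4493 0.01   0.1297]
spool 659 [ 0.4635 -0.1122  0.1653]
spool 551 [ 0.4676 -0.1112  0.1664]
jar 509 [0.728  0.1851 0.1742]
jar 508 [0.728  0.1851 0.1741]
tin 604 [ 0.7119 -0.1841  0.1352]
tin 578 [ 0.7127 -0.1849  0.1355]
```

View pics/scene21.png

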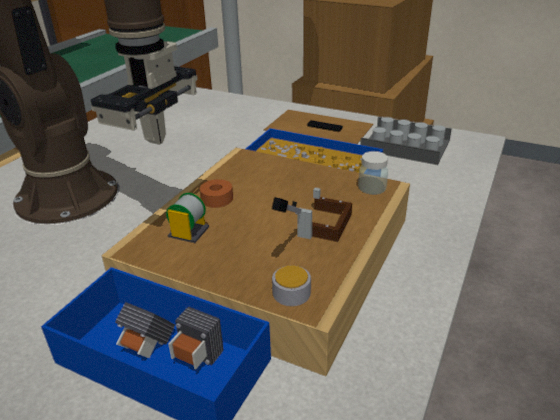

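View pics/top21.png

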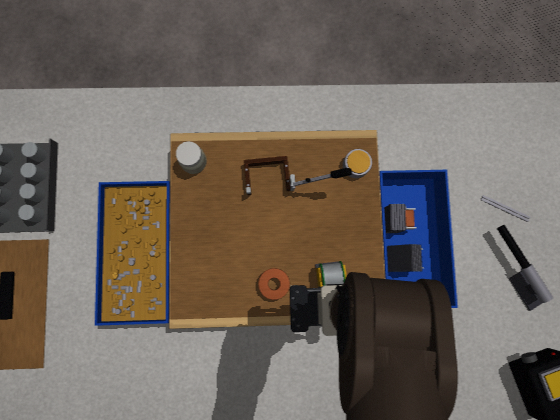

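Run:
```python
from h import *
for n in ("top21","scene21"):
    d=load(n);P=cloud(d);z=P[...,2]
    for nm,c in (("first",.594),("second",.508)):
        m=(z>.015)&(z<.2)&(P[...,1]<-.252)&(P[...,1]>-.392)&(abs(P[...,0]-c)<.042);q=P[m]
        t=q[q[:,2]>np.percentile(q[:,2],99)-.006]
        print(n,nm,len(q),q.min(0).round(3),q.max(0).round(3),"p99z",np.percentile(q[:,2],99).round(4),"top pts",t.mean(0).round(3))
im=cv2.imread("pics/scene21.png"); cv2.imwrite("pics/s22.png",cv2.resize(im[270:400,40:280],None,fx=3.3,fy=3.3,interpolation=cv2.INTER_CUBIC))
```

```text
top21 first 778 [ 0.563 -0.331  0.021] [ 0.626 -0.263  0.085] p99z 0.0823 top pts [ 0.594 -0.282  0.079]
top21 second 929 [ 0.468 -0.349  0.021] [ 0.531 -0.265  0.089] p99z 0.0868 top pts [ 0.5   -0.307  0.084]
scene21 first 2319 [ 0.555 -0.334  0.015] [ 0.633 -0.252  0.086] p99z 0.0817 top pts [ 0.597 -0.285  0.079]
scene21 second 1984 [ 0.468 -0.351  0.015] [ 0.549 -0.252  0.088] p99z 0.0866 top pts [ 0.502 -0.311  0.084]
```

View pics/s22.png

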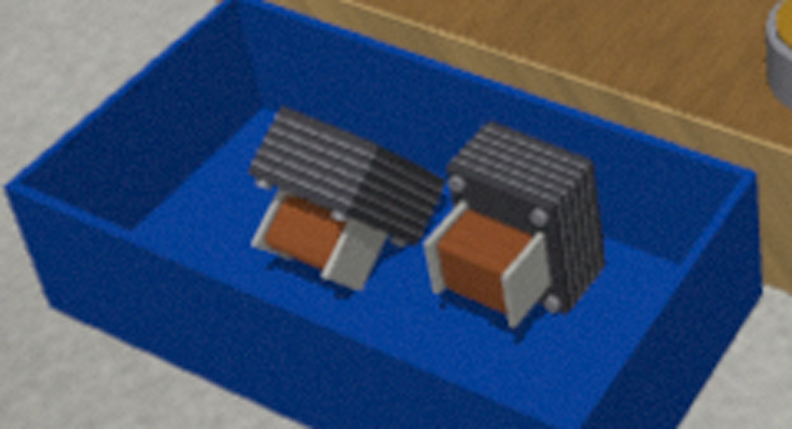

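Run:
```python
from cell import arm
from h import *
a=load("scene0");b=load("scene21")
for D in (a,b):
    P=cloud(D);m=(P[...,2]>.12)&(P[...,2]<.2)&(np.hypot(P[...,0]-.4635,P[...,1]+.1112)<.05);print("spool",m.sum(),P[m].mean(0).round(4))
P=cloud(b);m=(P[...,2]>.19)&(P[...,2]<.26)&(abs(P[...,0]-.668)<.02)&(P[...,1]<-.09)&(P[...,1]>-.2)
q=P[m].mean(0);print("handle",q, np.arctan2(q[2]-.152,q[1]+.0335))
c=arm.get_image("top");print("drift",abs(c["z_map"]-load("top21")["z_map"])[180:310,385:450].mean())
arm.sign_off()
```

```text
spool 1109 [ 0.4732 -0.1258  0.1542]
spool 1114 [ 0.4731 -0.1258  0.1541]
handle [ 0.67379525 -0.1350148   0.22894991] 2.4929805844112694
drift 0.009186156
the job is handed in; nothing more can be done
```

The job is done and handed in at about 27 s. I swung the clamp lever to its stop, then slid the clamped transformer out of the nest and pushed it over the -y edge into the empty blue bin. The loose one followed by the clear lane past the toroid and spool; neither was lifted off the platform.

**What the last checks showed**
- **Lever:** measured at about 2.49 rad against the 2.5 stop, and left open.
- **Transformers:** both are in the blue bin, side by side with about 30 mm between them. The second lies tilted on its coil, and its highest point measures 2–4 mm above the rim.
- **Bystanders:** toroid and jar are unmoved to within 0.1 mm in the top view, and the spool likewise in the scene view. In the top view, spool and tin read 4 mm and 1 mm off with fewer points. For the spool I put this down to the arm hiding part of it. The tin had no second-view check.
- **Robot:** the gripper was clear of everything, with no contact force.

**Checks that were odd**
- A last comparison of two top-view depth pictures of the bin area gave a 9 mm mean difference, where I expected about 0. The arm was partly in that view and I did not look into it. The bin pictures taken just after the second drop and after the retreat looked the same.
- The vertical force read about -10 N while I was turning the loose transformer, close to its weight. I lowered the tool again straight away, and its height reading had not changed.

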